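# Shut down the power strop

### The arm

A 7-joint arm with a two-finger parallel gripper is mounted at the origin on the work surface. World frame = base frame: x ahead of the robot, y to its left, z up, the work surface at z = 0. Lengths are in m, angles in rad, forces in N, time in s.
With the tool pointing down it reaches from about 0.4 to 0.875 m from the base axis. Payload 19.3 kg.
Tool frame: the origin (TCP) lies on the centre line of the jaws, within the pads' length; the fingertips stand 14 mm ahead of it and the grasp point (between the pads) lies 5 mm behind it; z points along the fingers, y is the line along which they close (so a half turn about z gives the same grasp; the last joint's range is limited). The gripper opens to 85 mm and grips with 20 to 120 N. Pads are 22 mm wide; open, the fingers measure 114 mm over their backs; the gripper's body (76 mm by 85 mm) begins 54 mm behind the grasp point. The pads swing forward as they close: fully open they stand 13 mm farther back than shut.
Start: joints at [1.22, 0.521, -0.036, 1.599, 0.021, 1.021, -0.113], TCP at [0.173, -0.601, 0.245] pointing down, gripper open.
Joint ranges: [-2.91, 2.91], [-0.3, 2.13], [-1.5, 1.42], [0.17, 2.43], [-1.26, 4.41], [0.16, 1.93], [-2.52, 2.52]. Speed limits (rad/s): [1.89, 1.89, 2.39, 2.39, 3.01, 3.01, 3.01].

### API

Orientations are given as [roll, pitch, yaw] about the fixed x, y, z axes, in that order (R = Rz(yaw) Ry(pitch) Rx(roll)).
In Python, from workcell import bot, grab_frame, regions_of gives the robot as it stands. The module is installed in compiled form; this text tells all that it offers.
- The arm moves only by the tool play_rows, never from a script. Its argument "plan" is a list of rows, each a list of 3 entries, a list of its own where there are three numbers: the shift along the tool's x, y, z in units of 2.5 cm (1.0 is 2.5 cm), then the turn, a rotation vector about the tool's x, y, z in units of 0.15 rad (1.0 is 0.15 rad), then the closure, from -1 (fully open) to 1 (shut). In form: [[[tx, ty, tz], [rx, ry, rz], jaw], ...]. A call has 1 to 20 rows; each row shifts and turns the commanded pose from where the row before left it, along the tool's axes as they then stand; what a row does not reach is not made up. A row lasts 1/8 s, in which the tool goes at most 62.5 mm and 10.7 degrees, less where a joint would pass 70% of its speed; a pose out of reach is approached as far as the arm can. A call with a number of a shift or a turn outside -1 to 1 is refused whole. A call with a gripper value outside its range is refused whole. The fingers move at their own pace and stop on an object; "newtons" is the grip in N (left out, the last holds). Time passes only in rows, so rows that do not move let the fingers close. It gives the time, the measured TCP pose, the force, the opening and the grip force at its end, in the units of the state.
- bot.observe(): the state, without advancing time (a new reading comes with each control period).
- grab_frame(name): name is "side" or "top"; returns a dict with "pixels" (384x512x3 uint8, red, green, blue), "depth" (384x512 float32, m along the optical axis (not along the pixel's ray), 0 where there is no reading), "camera_matrix" (3x3 intrinsics, pixels), "R" (3x3) and "t" (3): a world point X has camera coordinates R X + t. Camera axes: x right, y down, z forward; pixel columns grow to the right and rows downward; lengths in m; the calibration is good to about 2 mm. A picture is of the moment at which its call begins.
- bot.job_done(): hands the job in; it is judged then, once.
Trained networks look in the newest picture that a camera, given by its name, has taken for a name from the list of things; names that differ only in an ending like _2 or _b are one class to them, and where a whole thing is asked for, a point or a joint stands for the part that bears it (a point fixed in the world has none). Each returns a list of dicts, best first, with "p" (0 to 1); they miss things now and then, are a little off and sometimes report something else, mostly with a low value. They report only what shows in the picture. A call takes as long as a camera call.
- regions_of(thing, camera): "mask" (384x512 bool, what is visible of it) and "box" ([left, top, right, bottom] in pixels, round what is visible of it).
The state is a dict: "clock": time; "qpos": joint angles; "qd": joint speeds; "joint_efforts": joint torques, N m; "position": TCP position; "tool_rot": TCP orientation; "force": force on the tool from outside, world axes, zero at the start; "moment": the same for the moment, N m; "grip_width": finger opening in m; "finger_force": force on a finger pad.
Only numpy, scipy, OpenCV 4.12 (cv2) and the standard library are available. Lean on these libraries where they do the work, as an engineer would, in place of code of your own. Each camera call takes 0.05 s, during which the arm holds its last target. There are 200 camera calls.

### The job

The sharpening is done: shut the machine down at the control box with the larger knob. First turn that knob anticlockwise (as seen looking at its face) all the way to its end stop, and only then flip the toggle switch on the same box off, towards the robot, as far as it goes. Leave the other box's knob and switch as they are, and do not push the tools and things on the bench about.

Things in the scene. Friction and masses are not known exactly. Their poses are not given: they have to be found in the camera images.
- big_box: fixed grey wedge-shaped control box, foot 150 (x) by 190 (y) mm; origin at the centre of its underside. Its face slopes 22 degrees, rising from 35 mm at the front (-x) edge to 96 mm at the back; its centre is 65 mm up. On it, half-way up and square to it: a round knob 35 mm to +y of the middle, a toggle switch 58 mm to -y. To be operated: its knob is the larger (44 mm).
- big_knob_grip (a point): on the axis of the large knob, 10 mm below its flat top and 26 mm above the sloping face. The knob is a plain black fluted cylinder, 44 mm across and 34 mm high, with a white line on its top. z of this frame points along the shaft, out of the face; the frame turns with the knob
- big_knob (a joint): turn of the large knob, rad: 0 at the anticlockwise end stop (white line at the longest scale mark, lower left as seen by the robot), growing clockwise to 5.2. It is stiff (about 0.12 N m) and stays where it is left. It starts 2.4 to 4.2 rad from the stop: too far for one grasp
- big_switch (a joint): toggle switch of the large-knob box, rad: 0 = off, leaning down the slope towards the box's front (-x, the robot); 0.8 = on, leaning up the slope. Its hinge lies at the face; it stays where it is left, and about 2 N at its tip moves it
- big_switch_tip (a point): centre of the 12 mm ball at the end of the steel toggle (8 mm bar, 35 mm long in all); the point is 29 mm from the hinge. It stands 0.4 rad either side of the face's normal when on or off
- small_box: fixed grey wedge-shaped control box, foot 150 (x) by 190 (y) mm; origin at the centre of its underside. Its face slopes 22 degrees, rising from 35 mm at the front (-x) edge to 96 mm at the back; its centre is 65 mm up. On it, half-way up and square to it: a round knob 35 mm to +y of the middle, a toggle switch 58 mm to -y. Leave alone: its knob is smaller (28 mm, 22 high).
- small_knob_mark (a point): point on the rim of the small knob's top, at the end of its white line; it turns with that knob, which must stay as it is
- small_switch_tip (a point): ball end of the small-knob box's toggle switch, which must stay as it is
- gouge_a: loose carving gouge, 220 mm long, 24 mm thick wooden handle to -x, steel blade 14 mm wide to +x, lies flat; origin on its underside. Between the two boxes
- gouge_b: loose carving gouge, 220 mm long, 24 mm thick wooden handle to -x, steel blade 10 mm wide to +x, lies flat; origin on its underside. In front, to the left
- gouge_c: loose carving gouge, 220 mm long, 24 mm thick wooden handle to -x, steel blade 18 mm wide to +x, lies flat; origin on its underside. In front, to the right
- sanding_block: loose cork sanding block, 75 x 45 x 30 mm, between the boxes; origin under its centre
- mallet: loose carver's mallet of wood standing on its head, 96 mm across, 210 mm high, left of the boxes; origin under its centre
- tub: loose white plastic tub, 90 mm across, 70 mm high, left of the boxes; origin under its centre
- dish: loose terracotta dish, 100 mm across, 45 mm high, right of the boxes; origin under its centre

How it is judged:
On the way, in this order (a step that is already met when the one before it is completed fails the run):
1. the large knob is turned home against its anticlockwise end stop, with the switch still on (value of joint big_knob below 0.06 rad and value of joint big_switch above 0.5 rad), for 0.2 s.
2. then the switch of the same box is flipped off (value of joint big_switch below 0.1 rad and value of joint big_knob below 0.06 rad), for 0.2 s.
At the end, for the whole second after the job is handed in: The large knob is within 0.06 rad of its anticlockwise end stop and the switch on its box is within 0.1 rad of off; the small knob's mark is within 4 mm and the small box's switch tip within 6 mm of where they started, and every loose thing is within 30 mm of where it started (all of step 2 and not (distance of small_knob_mark from where it was at the start of the episode above 0.004 m) and not (distance of small_switch_tip from where it was at the start of the episode above 0.006 m) and not (distance of gouge_a from where it was at the start of the episode above 0.03 m) and not (distance of gouge_b from where it was at the start of the episode above 0.03 m) and not (distance of gouge_c from where it was at the start of the episode above 0.03 m) and not (distance of sanding_block from where it was at the start of the episode above 0.03 m) and not (distance of mallet from where it was at the start of the episode above 0.03 m) and not (distance of tub from where it was at the start of the episode above 0.03 m) and not (distance of dish from where it was at the start of the episode above 0.03 m)); the robot touches nothing.
It fails at once if the switch of the large-knob box is flipped before its knob is home (value of joint big_switch below 0.4 rad and value of joint big_knob above 0.1 rad).
It fails at once if the other box's knob or switch is moved (distance of small_knob_mark from where it was at the start of the episode above 0.004 m or distance of small_switch_tip from where it was at the start of the episode above 0.006 m).
It fails at once if a tool or thing on the bench is pushed more than 30 mm (distance of any of gouge_a, gouge_b, gouge_c, sanding_block, mallet, tub, dish from where it was at the start of the episode above 0.03 m).
It also fails if it takes over 72 s, if anything falls off the work surface, if the arm or the gripper's body presses on something with over 40 N, if the wrist force passes 120 N, or if a joint passes its speed limit or range.

## Working session

There is one attempt and no reset: what is moved stays moved. The work goes in short steps, Python scripts to look and compute and a tool call to move; the robot and the scene stay as the last step left them, time stands still between calls to the robot, and variables do not carry over. Pictures are saved under pics/ and viewed, at most 10 in all, crops included, and the job is handed in when it is done.

Besides the shell and the picture viewer there is one more tool, called after "Request:" by a JSON object that holds its "fn" and its "kwargs", one argument or row to a line. play_rows: Moves the arm, as the interface text tells. Its arguments: {"type":"object","properties":{"plan":{"type":"array"},"newtons":{"type":"number"}},"required":["plan"]}

```bash
mkdir -p pics; python3 - <<'E'
from workcell import bot, grab_frame, regions_of
import cv2,numpy as np
s=bot.observe();print({k:np.round(v,3) for k,v in s.items()})
ims=[]
for c in("top","side"):
    f=grab_frame(c);np.savez(c+"0.npz",**f);cv2.imwrite(f"pics/{c}0.png",f["pixels"][:,:,::-1])
    print(c,f["camera_matrix"],f["R"],f["t"])
    for n in("big_box","small_box","big_knob_grip","big_switch_tip","small_knob_mark"):
        for r in regions_of(n,c)[:3]:
            m=r["mask"]&(f["depth"]>0);v,u=np.nonzero(m);d=f["depth"][m]
            P=(np.linalg.inv(f["camera_matrix"])@np.c_[u,v,np.ones(len(u))].T*d).T
            X=(P-f["t"])@f["R"]
            print(c,n,round(r["p"],2),r["box"],m.sum(),np.median(X,0).round(3),np.percentile(X,[2],axis=0).round(3),np.percentile(X,[98],axis=0).round(3))
E
```

```text
{'clock': np.float64(0.0), 'qpos': array([ 1.22 ,  0.522, -0.036,  1.6  ,  0.021,  1.021, -0.113]), 'qd': array([ 0.001, -0.001, -0.   , -0.   ,  0.001, -0.001,  0.   ]), 'joint_efforts': array([-1.0000e-03, -9.2711e+01,  1.9800e+00, -3.6993e+01,  1.8000e-02,
        8.0000e-03, -0.0000e+00]), 'position': array([ 0.173, -0.6  ,  0.245]), 'tool_rot': array([-3.14 ,  0.   ,  0.281]), 'force': array([ 0.667,  0.779, -0.068]), 'moment': array([0.056, 0.016, 0.068]), 'finger_force': np.float64(0.0), 'grip_width': np.float64(0.085)}
top [[379.64244753   0.         251.58437816]
 [  0.         379.64244753 193.04004958]
 [  0.           0.           1.        ]] [[ 0.02578881 -0.99965911 -0.00407517]
 [-0.99750182 -0.02546455 -0.06589141]
 [ 0.06576517  0.00576425 -0.99781848]] [0.00413096 0.48785052 1.42749537]
top big_box 0.66 [282.0, 142.8, 344.2, 194.8] 2407 [ 0.581 -0.212  0.067] [[ 0.506 -0.311 -0.001]] [[ 0.654 -0.122  0.101]]
top big_box 0.43 [302.2, 210.1, 310.4, 268.1] 261 [ 0.346 -0.186  0.018] [[ 0.222 -0.199 -0.004]] [[ 0.427 -0.175  0.027]]
top small_box 0.85 [180.5, 135.9, 23
[... 529 characters left out ...]
[ 0.29654514 -0.80210255 -0.51835556]] [0.48662903 0.15260275 1.21137236]
side big_box 0.62 [227.4, 136.4, 289.7, 191.9] 2655 [ 0.579 -0.162  0.055] [[ 0.509 -0.304  0.004]] [[ 0.655 -0.118  0.1  ]]
side big_box 0.32 [248.7, 150.0, 266.0, 167.6] 221 [ 0.573 -0.168  0.093] [[ 0.553 -0.2    0.063]] [[ 0.598 -0.158  0.106]]
side small_box 0.84 [152.0, 195.3, 238.5, 278.1] 4882 [0.6   0.228 0.056] [[0.525 0.091 0.002]] [[0.68  0.287 0.096]]
side big_knob_grip 0.5 [251.3, 155.4, 263.9, 166.0] 177 [ 0.573 -0.167  0.093] [[ 0.554 -0.195  0.071]] [[ 0.594 -0.158  0.106]]
side big_knob_grip 0.18 [228.8, 134.5, 292.2, 191.8] 2626 [ 0.578 -0.162  0.055] [[ 0.509 -0.303  0.003]] [[ 0.655 -0.119  0.1  ]]
```

```bash
python3 - <<'E'
import cv2,numpy as np
a=cv2.imread("pics/top0.png");b=cv2.imread("pics/side0.png")
k=cv2.INTER_CUBIC
p=cv2.resize(a[130:280,155:355],(800,600),interpolation=k);cv2.imwrite("pics/t1.png",p)
q=np.hstack([cv2.resize(a[135:200,275:350],(400,347),interpolation=k),cv2.resize(b[128:200,218:301],(400,347),interpolation=k)])
cv2.imwrite("pics/t2.png",q)
E
```

```text
(no output)
```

View pics/top0.png

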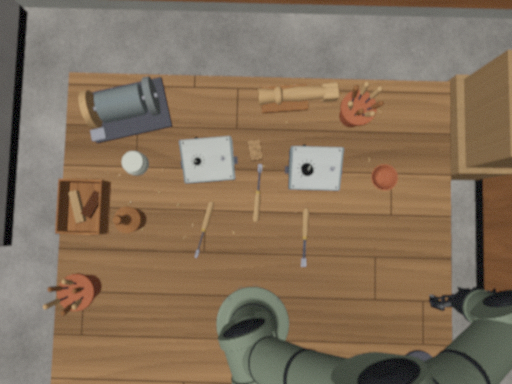

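View pics/t2.png

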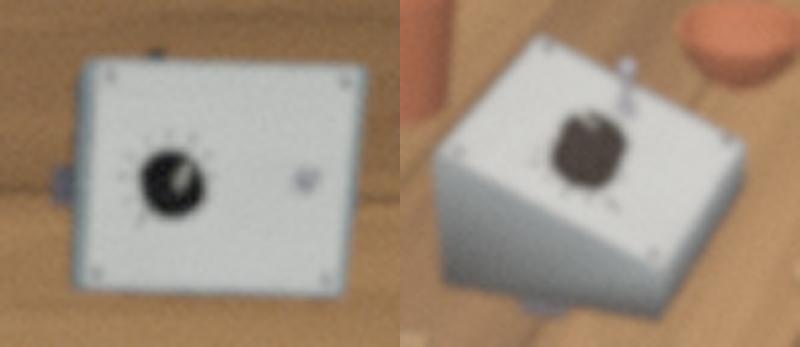

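The top view shows the large-knob box at about px (315,168). Its knob is at (307,169), with the white line at about 1 o'clock, so roughly 2.9 rad from the stop. The toggle is near (332,169), and a gouge lies in front of the box.

```bash
cat > h.py <<'E'
import numpy as np,cv2
from scipy.optimize import least_squares
def cloud(f):
    v,u=np.mgrid[:384,:512];d=f["depth"]
    P=np.stack([(u-f["camera_matrix"][0,2])/f["camera_matrix"][0,0]*d,(v-f["camera_matrix"][1,2])/f["camera_matrix"][1,1]*d,d],-1)
    return (P-f["t"])@f["R"]
def Rz(a):
    c,s=np.cos(a),np.sin(a);return np.array([[c,-s,0],[s,c,0],[0,0,1]])
S=np.deg2rad(22);Ry=np.array([[np.cos(S),0,-np.sin(S)],[0,1,0],[np.sin(S),0,np.cos(S)]]) # cols: upslope x, y, normal
E
python3 - <<'E'
from h import *
for c in("top","side"):
    f=dict(np.load(c+"0.npz"));X=cloud(f);ok=f["depth"]>0
    near=ok&(abs(X[...,0]-.58)<.11)&(abs(X[...,1]+.21)<.13)
    pts=X[near]
    n=None;yaw=0.;off=None
    # plane fit: (p-c).n = 0 with fixed tilt
    sel=pts[(pts[:,2]>.04)&(abs(pts[:,0]-.58)<.06)&(abs(pts[:,1]+.21)<.08)]
    def res(p):
        nn=Rz(p[0])@Ry[:,2]; return sel@nn-p[1]
    r=least_squares(res,[0,sel.mean(0)@Ry[:,2]],loss="soft_l1",f_scale=.002).x
    A=np.c_[sel[:,:2],np.ones(len(sel))];g=abs(res(r))<.004
    ab=np.linalg.lstsq(A[g],sel[g,2],rcond=None)[0];print(c,"free slope deg",np.rad2deg(np.arctan(np.hypot(*ab[:2]))),"yaw",np.arctan2(ab[1],ab[0]),"fixedtilt yaw",r[0],"rms",res(r)[g].std())
    nn=Rz(r[0])@Ry[:,2]
    inl=abs(pts@nn-r[1])<.006
    q=pts[inl&(pts[:,2]>.033)]
    B=Rz(r[0])@Ry
    uv=(q@B[:,:2]).astype(np.float32)
    (cu,cv_),sz,ang=cv2.minAreaRect(uv);print("rect",sz,ang,len(uv))
    cen=B@np.array([cu,cv_,r[1]]);print("centre",cen.round(4))
    p1,p2=np.percentile(uv,[1,99],axis=0);print("pct size",p2-p1,"centre",(B@np.r_[(p1+p2)/2,r[1]]).round(4))
    h=pts@nn-r[1]
    loc=(pts-cen)@B
    k=(h>.026)&(h<.045)&(abs(loc[:,1]-.035)<.04);print("knob top",k.sum(),np.median(h[k]),loc[k].mean(0).round(4),loc[k].min(0).round(4),loc[k].max(0).round(4))
    t=(h>.012)&(h<.05)&(loc[:,1]<-.03);print("toggle",t.sum(),loc[t].round(3)[:14])
E
```

```text
top free slope deg 21.991043178890422 yaw -0.004203141516623688 fixedtilt yaw 0.0066740640608636305 rms 0.0020218563249356798
rect (0.19093292951583862, 0.16260716319084167) 89.51203918457031 1953
centre [ 0.5805 -0.2171  0.0665]
pct size [0.15768924 0.18716554] centre [ 0.5809 -0.2167  0.0667]
knob top 120 0.034185265989164756 [0.0014 0.0354 0.034 ] [-0.0209  0.0139  0.0261] [0.0219 0.0566 0.0409]
toggle 9 [[ 0.015 -0.053  0.032]
 [ 0.015 -0.057  0.031]
 [ 0.016 -0.059  0.035]
 [ 0.012 -0.053  0.034]
 [ 0.013 -0.056  0.036]
 [ 0.012 -0.06   0.035]
 [ 0.007 -0.054  0.03 ]
 [ 0.008 -0.057  0.033]
 [ 0.009 -0.06   0.035]]
side free slope deg 21.975544274408307 yaw 0.0008306740589030618 fixedtilt yaw 0.014851697931076076 rms 0.0016283152901315624
rect (0.20157060027122498, 0.16325870156288147) 89.2618637084961 1504
centre [ 0.5825 -0.2158  0.0675]
pct size [0.15995443 0.19153078] centre [ 0.5826 -0.2159  0.0676]
knob top 116 0.033342550216190224 [0.0008 0.0396 0.0329] [-0.0211  0.013   0.0262] [0.0234 0.0587 0.0395]
toggle 21 [[ 0.015 -0.057  0.033]
 [ 0.012 -0.053  0.037]
 [ 0.01  -0.061  0.034]
 [ 0.014 -0.057  0.03 ]
 [ 0.01  -0.053  0.034]
 [ 0.008 -0.055  0.034]
 [ 0.012 -0.054  0.028]
 [ 0.009 -0.054  0.03 ]
 [ 0.007 -0.06   0.028]
 [ 0.011 -0.051  0.027]
 [ 0.008 -0.054  0.027]
 [ 0.005 -0.058  0.026]
 [ 0.01  -0.058  0.019]
 [ 0.006 -0.049  0.026]]
```

Request:
{"fn": "play_rows", "kwargs": {
  "plan": [
    [[0.93, -0.6, 0], [0, 0, 0], -1],
    [[0.93, -0.6, 0], [0, 0, 0], -1],
    [[0.93, -0.6, 0], [0, 0, 0], -1],
    [[0.93, -0.6, 0], [0, 0, 0], -1],
    [[0.93, -0.6, 0], [0, 0, 0], -1],
    [[0.93, -0.6, 0], [0, 0, 0], -1],
    [[0.93, -0.6, 0], [0, 0, 0], -1],
    [[0.93, -0.6, 0], [0, 0, 0], -1],
    [[0.93, -0.6, 0], [0, 0, 0], -1],
    [[0.93, -0.6, 0], [0, 0, 0], -1],
    [[0.93, -0.6, 0], [0, 0, 0], -1],
    [[0.93, -0.6, 0], [0, 0, 0], -1],
    [[0.93, -0.6, 0], [0, 0, 0], -1],
    [[0.93, -0.6, 0], [0, 0, 0], -1],
    [[0.93, -0.6, 0], [0, 0, 0], -1],
    [[0.93, -0.6, 0], [0, 0, 0], -1],
    [[0.93, -0.6, 0], [0, 0, 0], -1],
    [[0.93, -0.6, 0], [0, 0, 0], -1],
    [[0.93, -0.6, 0], [0, 0, 0], -1],
    [[0, 0, 0], [0, 0, 0], -1]
  ]
}}

```text
clock: 3.1
position: [0.5198, -0.2024, 0.2453]
tool_rot: [-3.141, -0.001, 0.284]
force: [-0.8, 0.2, -0.6]
grip_width: 0.0853
finger_force: 0.0
```

```bash
cat >> h.py <<'E'
from scipy.spatial.transform import Rotation as Ro
C=np.array([.581,-.2165,.0665]); B=Ry
def need(loc,yaw,roll_extra=None):
    """loc: face coords (upslope,y,normal) of wanted TCP; yaw about normal (anticlockwise) from jaws-across"""
    from workcell import bot
    s=bot.observe();p=s["position"];R=Ro.from_euler("xyz",s["tool_rot"])
    T=Ro.from_matrix(B)*Ro.from_euler("z",yaw)*Ro.from_euler("x",np.pi)
    if roll_extra is not None: T=roll_extra
    dr=(R.inv()*T).as_rotvec()/.15
    dp=C+B@np.array(loc)-p
    L=(p-C)@B; rel=(Ro.from_matrix(B).inv()*R*Ro.from_euler("x",-np.pi)).as_euler("xyz")
    print("t",round(float(s["clock"]),2),"pos",p.round(4),"face",L.round(4),"rot rel face",rel.round(3),"q",s["qpos"].round(2))
    print("F",s["force"].round(1),"M",s["moment"].round(2),"w",round(float(s["grip_width"]),4),"ff",round(float(s["finger_force"]),1))
    print("turn units",dr.round(2),"shift units now-frame",(R.inv().apply(dp)/.025).round(2),"target-frame",(T.inv().apply(dp)/.025).round(2))
E
python3 -c "
from h import *
need((.001,.036,.12),0); need((.001,.036,.12),-.45)"
```

```text
t 3.1 pos [ 0.5198 -0.2024  0.2453] face [0.0102 0.0141 0.1887] rot rel face [0.113 0.367 0.305] q [ 0.4   0.42 -0.18  1.77  0.09  0.96 -1.1 ]
F [-0.8  0.2 -0.6] M [-0.01  0.01  0.03] w 0.0853 ff 0.0
turn units [-0.37  2.54  1.87] shift units now-frame [ 0.9  -0.65  2.69] target-frame [-0.37 -0.88  2.75]
t 3.1 pos [ 0.5198 -0.2024  0.2453] face [0.0102 0.0141 0.1887] rot rel face [0.113 0.367 0.305] q [ 0.4   0.42 -0.18  1.77  0.09  0.96 -1.1 ]
F [-0.8  0.2 -0.6] M [-0.01  0.01  0.03] w 0.0853 ff 0.0
turn units [0.21 2.61 4.83] shift units now-frame [ 0.9  -0.65  2.69] target-frame [-0.71 -0.63  2.75]
```

Request:
{"fn": "play_rows", "kwargs": {
  "plan": [
    [[0, 0, 0], [0.04, 0.52, 0.97], -1],
    [[0, 0, 0], [0.04, 0.52, 0.97], -1],
    [[0, 0, 0], [0.04, 0.52, 0.97], -1],
    [[0, 0, 0], [0.04, 0.52, 0.97], -1],
    [[0, 0, 0], [0.04, 0.52, 0.97], -1],
    [[-0.36, -0.32, 0.6], [0, 0, 0], -1],
    [[-0.36, -0.32, 0.6], [0, 0, 0], -1],
    [[0, 0, 0.6], [0, 0, 0], -1],
    [[0, 0, 0.6], [0, 0, 0], -1],
    [[0, 0, 0], [0, 0, 0], -1],
    [[0, 0, 0], [0, 0, 0], -1]
  ]
}}

```text
clock: 4.47
position: [0.5326, -0.1827, 0.1863]
tool_rot: [-2.97, -0.344, -0.486]
force: [0.0, 0.2, -0.4]
grip_width: 0.0852
finger_force: 0.0
```

```bash
python3 -c "
from h import *
need((.001,.036,.025),-.45)"
```

```text
t 4.47 pos [ 0.5326 -0.1827  0.1863] face [0.     0.0338 0.1292] rot rel face [-0.005 -0.001 -0.456] q [ 0.38  0.38 -0.12  2.11 -0.18  0.29 -1.59]
F [ 0.   0.2 -0.4] M [0.04 0.4  0.03] w 0.0852 ff 0.0
turn units [ 0.03 -0.   -0.04] shift units now-frame [-0.   -0.11  4.17] target-frame [-0.   -0.09  4.17]
```

Request:
{"fn": "play_rows", "kwargs": {
  "plan": [
    [[0, -0.1, 0.6], [0, 0, 0], -1],
    [[0, 0, 0.6], [0, 0, 0], -1],
    [[0, 0, 0.6], [0, 0, 0], -1],
    [[0, 0, 0.6], [0, 0, 0], -1],
    [[0, 0, 0.6], [0, 0, 0], -1],
    [[0, 0, 0.6], [0, 0, 0], -1],
    [[0, 0, 0.5], [0, 0, 0], -1],
    [[0, 0, 0], [0, 0, 0], -1],
    [[0, 0, 0], [0, 0, 0], -1]
  ]
}}

```text
clock: 5.6
position: [0.5698, -0.1801, 0.0973]
tool_rot: [-2.97, -0.337, -0.485]
force: [0.7, -0.0, 0.1]
grip_width: 0.0851
finger_force: 0.0
```

```bash
python3 -c "
from h import *
need((.001,.036,.025),-.45)"
```

```text
t 5.6 pos [ 0.5698 -0.1801  0.0973] face [0.0011 0.0364 0.0327] rot rel face [-0.003  0.007 -0.455] q [ 0.22  0.58  0.05  2.08 -0.83  0.16 -0.97]
F [ 0.7 -0.   0.1] M [0.03 0.44 0.02] w 0.0851 ff 0.0
turn units [ 0.02  0.04 -0.04] shift units now-frame [0.   0.02 0.31] target-frame [0.   0.02 0.31]
```

Request:
{"fn": "play_rows", "kwargs": {
  "plan": [
    [[0, 0, 0.2], [0, 0, 0], -1],
    [[0, 0, 0], [0, 0, 0], -1],
    [[0, 0, 0], [0, 0, 0], -1]
  ]
}}

```text
clock: 5.98
position: [0.5717, -0.1803, 0.0931]
tool_rot: [-2.969, -0.337, -0.485]
force: [1.2, 0.1, 0.1]
grip_width: 0.0855
finger_force: 0.0
```

```bash
python3 -c "
from h import *
need((.001,.036,.025),-.45)"
```

```text
t 5.97 pos [ 0.5717 -0.1803  0.0931] face [0.0014 0.0362 0.0281] rot rel face [-0.003  0.006 -0.456] q [ 0.21  0.6   0.06  2.08 -0.91  0.16 -0.9 ]
F [1.2 0.1 0.1] M [-0.    0.39  0.02] w 0.0855 ff 0.0
turn units [ 0.02  0.04 -0.04] shift units now-frame [-0.01  0.01  0.13] target-frame [-0.01  0.02  0.13]
```

Request:
{"fn": "play_rows", "kwargs": {
  "plan": [
    [[0, 0, 0.1], [0, 0, 0], -1],
    [[0, 0, 0], [0, 0, 0], 1],
    [[0, 0, 0], [0, 0, 0], 1],
    [[0, 0, 0], [0, 0, 0], 1],
    [[0, 0, 0], [0, 0, 0], 1],
    [[0, 0, 0], [0, 0, 0], 1],
    [[0, 0, 0], [0, 0, 0], 1],
    [[0, 0, 0], [0, 0, -0.5], 1],
    [[0, 0, 0], [0, 0, -0.5], 1],
    [[0, 0, 0], [0, 0, -0.5], 1],
    [[0, 0, 0], [0, 0, -0.5], 1],
    [[0, 0, 0], [0, 0, 0], 1],
    [[0, 0, 0], [0, 0, 0], 1]
  ],
  "newtons": 50
}}

```text
clock: 7.6
position: [0.5715, -0.1829, 0.0905]
tool_rot: [-3.084, -0.372, -0.17]
force: [-12.7, -11.5, 9.3]
grip_width: 0.0423
finger_force: 48.8
```

```bash
python3 -c "
from h import *
need((.001,.036,.025),-.15)"
```

```text
t 7.6 pos [ 0.5715 -0.1829  0.0905] face [0.0001 0.0336 0.0258] rot rel face [-0.005  0.007 -0.158] q [ 0.2   0.6   0.07  2.08 -0.94  0.16 -0.56]
F [-12.7 -11.5   9.3] M [-2.25  2.17 -0.81] w 0.0423 ff 48.8
turn units [ 0.04  0.04 -0.05] shift units now-frame [ 0.02 -0.1   0.03] target-frame [ 0.02 -0.1   0.03]
```

Request:
{"fn": "play_rows", "kwargs": {
  "plan": [
    [[-0.04, 0.1, -0.1], [0, 0, 0], 1],
    [[0, 0, 0], [0, 0, -0.8], 1],
    [[0, 0, 0], [0, 0, -0.8], 1],
    [[0, 0, 0], [0, 0, -0.8], 1],
    [[0, 0, 0], [0, 0, -0.8], 1],
    [[0, 0, 0], [0, 0, -0.8], 1],
    [[0, 0, 0], [0, 0, -0.8], 1],
    [[0, 0, 0], [0, 0, -0.8], 1],
    [[0, 0, 0], [0, 0, -0.8], 1],
    [[0, 0, 0], [0, 0, -0.8], 1],
    [[0, 0, 0], [0, 0, -0.8], 1],
    [[0, 0, 0], [0, 0, 0], 1],
    [[0, 0, 0], [0, 0, 0], 1]
  ]
}}

```text
clock: 9.22
position: [0.5717, -0.1848, 0.0915]
tool_rot: [2.81, -0.184, 1.073]
force: [32.2, -18.2, -46.5]
grip_width: 0.0417
finger_force: 64.2
```

```bash
python3 -c "
from h import *
need((.0005,.0336,.025),1.05)"
```

```text
t 9.22 pos [ 0.5717 -0.1848  0.0915] face [0.0008 0.0317 0.0267] rot rel face [0.003 0.006 1.043] q [ 0.21  0.6   0.06  2.08 -0.92  0.16  0.62]
F [ 32.2 -18.2 -46.5] M [-3.97 -2.57 -1.44] w 0.0417 ff 64.2
turn units [-0.02  0.04 -0.05] shift units now-frame [ 0.06 -0.05  0.07] target-frame [ 0.06 -0.05  0.07]
```

Request:
{"fn": "play_rows", "kwargs": {
  "plan": [
    [[-0.03, 0.02, 0.08], [0, 0, 0], 1],
    [[0, 0, 0], [0, 0, 0], 1],
    [[0, 0, 0], [0, 0, 0], 1]
  ]
}}

```text
clock: 9.6
position: [0.572, -0.1851, 0.091]
tool_rot: [2.809, -0.185, 1.074]
force: [3.0, -6.9, 0.6]
grip_width: 0.0416
finger_force: 70.2
```

```bash
python3 -c "
from h import *
need((.0005,.0336,.025),1.05)"
```

```text
t 9.6 pos [ 0.572  -0.1851  0.091 ] face [0.0009 0.0314 0.0261] rot rel face [0.003 0.005 1.043] q [ 0.21  0.6   0.07  2.08 -0.94  0.16  0.64]
F [ 3.  -6.9  0.6] M [-1.42 -0.49 -0.57] w 0.0416 ff 70.2
turn units [-0.02  0.03 -0.04] shift units now-frame [ 0.07 -0.06  0.04] target-frame [ 0.07 -0.06  0.05]
```

Request:
{"fn": "play_rows", "kwargs": {
  "plan": [
    [[-0.02, 0.01, 0], [0, 0, 0], 1],
    [[0, 0, 0], [0, 0, -0.8], 1],
    [[0, 0, 0], [0, 0, -0.8], 1],
    [[0, 0, 0], [0, 0, -0.8], 1],
    [[0, 0, 0], [0, 0, -0.8], 1],
    [[0, 0, 0], [0, 0, -0.8], 1],
    [[0, 0, 0], [0, 0, -0.8], 1],
    [[0, 0, 0], [0, 0, -0.8], 1],
    [[0, 0, 0], [0, 0, 0], 1],
    [[0, 0, 0], [0, 0, 0], 1]
  ]
}}

```text
clock: 10.85
position: [0.5733, -0.1851, 0.0916]
tool_rot: [2.778, 0.117, 1.862]
force: [12.4, -4.9, -1.7]
grip_width: 0.0417
finger_force: 69.3
```

```bash
python3 -c "
from h import *
need((.0009,.0314,.026),1.9)"
```

```text
t 10.85 pos [ 0.5733 -0.1851  0.0916] face [0.0022 0.0314 0.0262] rot rel face [0.004 0.002 1.884] q [ 0.22  0.6   0.06  2.08 -0.93  0.16  1.48]
F [12.4 -4.9 -1.7] M [-1.12 -2.11 -0.33] w 0.0417 ff 69.3
turn units [-0.03  0.01 -0.1 ] shift units now-frame [ 0.02 -0.05  0.01] target-frame [ 0.02 -0.05  0.01]
```

Request:
{"fn": "play_rows", "kwargs": {
  "plan": [
    [[0, 0.02, 0], [0, 0, 0], 1],
    [[0, 0, 0], [0, 0, -0.8], 1],
    [[0, 0, 0], [0, 0, -0.8], 1],
    [[0, 0, 0], [0, 0, -0.8], 1],
    [[0, 0, 0], [0, 0, 0], 1]
  ]
}}

```text
clock: 11.48
position: [0.5738, -0.1848, 0.0918]
tool_rot: [2.84, 0.237, 2.21]
force: [12.2, -3.6, -0.0]
grip_width: 0.0418
finger_force: 69.3
```

```bash
python3 -c "
from h import *
need((.0009,.0314,.026),2.245)"
```

```text
t 11.47 pos [ 0.5738 -0.1848  0.0918] face [0.0028 0.0317 0.0262] rot rel face [0.004 0.    2.246] q [ 0.22  0.6   0.06  2.07 -0.93  0.16  1.84]
F [12.2 -3.6 -0. ] M [-0.93 -2.19 -0.23] w 0.0418 ff 69.3
turn units [-0.03  0.    0.01] shift units now-frame [ 0.04 -0.06  0.01] target-frame [ 0.04 -0.06  0.01]
```

Request:
{"fn": "play_rows", "kwargs": {
  "plan": [
    [[0, 0, 0], [0, 0, -0.5], 1],
    [[0, 0, 0], [0, 0, -0.5], 1],
    [[0, 0, 0], [0, 0, 0], 1]
  ]
}}

```text
clock: 11.85
position: [0.5739, -0.1848, 0.0919]
tool_rot: [2.878, 0.278, 2.358]
force: [13.1, -3.2, -0.3]
grip_width: 0.0419
finger_force: 69.3
```

```bash
python3 -c "
from h import *
need((.0009,.0314,.026),2.395)"
```

```text
t 11.85 pos [ 0.5739 -0.1848  0.0919] face [0.003  0.0317 0.0262] rot rel face [ 0.004 -0.     2.396] q [ 0.22  0.6   0.06  2.07 -0.93  0.16  1.98]
F [13.1 -3.2 -0.3] M [-0.74 -2.38 -0.2 ] w 0.0419 ff 69.3
turn units [-0.02 -0.    0.  ] shift units now-frame [ 0.05 -0.07  0.01] target-frame [ 0.05 -0.07  0.01]
```

Request:
{"fn": "play_rows", "kwargs": {
  "plan": [
    [[0, 0, 0], [0, 0, -0.5], 1],
    [[0, 0, 0], [0, 0, -0.5], 1],
    [[0, 0, 0], [0, 0, 0], 1]
  ]
}}

```text
clock: 12.22
position: [0.5741, -0.1845, 0.0919]
tool_rot: [2.922, 0.314, 2.511]
force: [13.5, -2.1, -0.4]
grip_width: 0.0417
finger_force: 69.3
```

```bash
python3 -c "
from h import *
need((.0009,.0314,.026),2.545)"
```

```text
t 12.22 pos [ 0.5741 -0.1845  0.0919] face [0.0031 0.032  0.0262] rot rel face [ 3.000e-03 -1.000e-03  2.546e+00] q [ 0.22  0.6   0.06  2.07 -0.93  0.16  2.13]
F [13.5 -2.1 -0.4] M [-0.6  -2.52 -0.14] w 0.0417 ff 69.3
turn units [-0.02 -0.01  0.01] shift units now-frame [ 0.06 -0.07  0.01] target-frame [ 0.06 -0.07  0.01]
```

Request:
{"fn": "play_rows", "kwargs": {
  "plan": [
    [[0, 0, 0], [0, 0, -0.5], 1],
    [[0, 0, 0], [0, 0, -0.5], 1],
    [[0, 0, 0], [0, 0, 0], 1]
  ]
}}

```text
clock: 12.6
position: [0.5725, -0.1834, 0.0912]
tool_rot: [2.972, 0.34, 2.667]
force: [2.8, 2.0, 6.7]
grip_width: 0.0419
finger_force: 70.4
```

```bash
python3 -c "
from h import *
need((.0009,.0314,.026),2.695)"
```

```text
t 12.6 pos [ 0.5725 -0.1834  0.0912] face [0.0013 0.0331 0.0261] rot rel face [ 2.000e-03 -5.000e-03  2.696e+00] q [ 0.22  0.6   0.06  2.08 -0.93  0.16  2.28]
F [2.8 2.  6.7] M [ 0.43 -0.61  0.32] w 0.0419 ff 70.4
turn units [-0.01 -0.03  0.  ] shift units now-frame [-0.01 -0.07  0.  ] target-frame [-0.01 -0.07  0.  ]
```

Request:
{"fn": "play_rows", "kwargs": {
  "plan": [
    [[0, 0, 0], [0, 0, -0.5], 1],
    [[0, 0, 0], [0, 0, -0.3], 1],
    [[0, 0, 0], [0, 0, 0], 1]
  ]
}}

```text
clock: 12.98
position: [0.5725, -0.1835, 0.0912]
tool_rot: [3.015, 0.358, 2.792]
force: [3.5, 2.3, 4.5]
grip_width: 0.0418
finger_force: 70.3
```

```bash
python3 -c "
from h import *
need((.0009,.0314,.026),2.815)"
```

```text
t 12.97 pos [ 0.5725 -0.1835  0.0912] face [0.0013 0.033  0.0261] rot rel face [ 2.000e-03 -5.000e-03  2.815e+00] q [ 0.22  0.6   0.06  2.08 -0.93  0.16  2.4 ]
F [3.5 2.3 4.5] M [ 0.3  -0.57  0.25] w 0.0418 ff 70.3
turn units [-0.01 -0.03  0.  ] shift units now-frame [-0.   -0.07  0.  ] target-frame [-0.   -0.07  0.  ]
```

Request:
{"fn": "play_rows", "kwargs": {
  "plan": [
    [[0, 0, 0], [0, 0, 0], -1],
    [[0, 0, 0], [0, 0, 0], -1],
    [[0, 0, 0], [0, 0, 0], -1],
    [[0, 0, 0], [0, 0, 0], -1],
    [[0, 0, -0.8], [0, 0, 0], -1],
    [[0, 0, -0.8], [0, 0, 0], -1],
    [[0, 0, -0.8], [0, 0, 0], -1],
    [[0, 0, -0.8], [0, 0, 0], -1],
    [[0, 0, -0.8], [0, 0, 0], -1],
    [[-0.8, 0, -0.4], [0, 0, 0], -1],
    [[-0.8, 0, -0.4], [0, 0, 0], -1],
    [[-0.8, 0, -0.4], [0, 0, 0], -1],
    [[0, 0, 0], [0, 0, 0.9], -1],
    [[0, 0, 0], [0, 0, 0.9], -1],
    [[0, 0, 0], [0, 0, 0.9], -1],
    [[0, 0, 0], [0, 0, 0.9], -1],
    [[0, 0, 0], [0, 0, 0.9], -1],
    [[0, 0, 0], [0, 0, 0.9], -1],
    [[0, 0, 0], [0, 0, 0.9], -1],
    [[0, 0, 0], [0, 0, 0.9], -1]
  ]
}}

```text
clock: 15.48
position: [0.5765, -0.2029, 0.2323]
tool_rot: [2.769, 0.058, 1.719]
force: [0.3, 0.1, 0.3]
grip_width: 0.0852
finger_force: 0.0
```

```bash
python3 - <<'E'
from h import *
from workcell import grab_frame
need((.035,-.058,.09),0)
k=cv2.INTER_CUBIC
a=grab_frame("top")["pixels"];b=grab_frame("side")["pixels"]
cv2.imwrite("pics/t3.png",np.hstack([cv2.resize(a[135:200,275:350],(400,347),interpolation=k),cv2.resize(b[128:200,218:301],(400,347),interpolation=k)])[:,:,::-1])
E
```

```text
t 15.47 pos [ 0.5765 -0.2029  0.2323] face [0.058  0.0136 0.1554] rot rel face [ 7.00e-03 -1.00e-03  1.73e+00] q [-0.26  0.48  0.76  1.98 -0.88  0.61  1.24]
F [0.3 0.1 0.3] M [0.03 0.39 0.  ] w 0.0852 ff 0.0
turn units [-0.04  0.03 11.53] shift units now-frame [-2.69 -1.34  2.62] target-frame [-0.92  2.86  2.62]
```

View pics/t3.png

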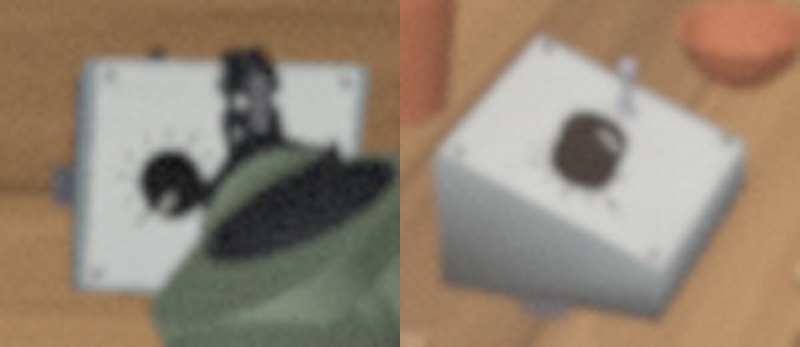

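The white line is now at about 7 o'clock in the top view (165,203), near the long mark but maybe not on it. I'll measure that angle.

```bash
python3 - <<'E'
from h import *
from workcell import grab_frame
f0={c:dict(np.load(c+"0.npz")) for c in("top","side")}
f1={c:grab_frame(c) for c in("top","side")}
K=np.array([.001,.0345])
def onplane(f,h,half,n=121):
    g=np.linspace(-half,half,n);U,V=np.meshgrid(g,g,indexing="ij")  # U upslope, V +y
    P=C+np.stack([U+K[0],V+K[1],np.full_like(U,h)],-1)@B.T
    q=P@f["R"].T+f["t"];m=q@f["camera_matrix"].T
    im=cv2.remap(f["pixels"],(m[...,0]/m[...,2]).astype(np.float32),(m[...,1]/m[...,2]).astype(np.float32),cv2.INTER_CUBIC)
    return im[::-1,::-1],U[::-1,::-1],V[::-1,::-1]
rows=[]
for nm,f in(("t0",f0),("t1",f1)):
  for c in("top","side"):
    im,U,V=onplane(f[c],.034,.03);g=im.mean(-1).astype(float)
    r=np.hypot(U,V);disc=r<.026
    w=np.clip(g-60,0,None)*(r<.019)
    u=(w*U).sum()/w.sum();v=(w*V).sum()/w.sum()
    ang=np.degrees(np.arctan2(u,-v))  # as seen: right=-y, up=upslope
    print(nm,c,"line centroid",round(u,4),round(v,4),"angle ccw from right",round(ang,1))
    im2,_,_=onplane(f[c],0.0,.05)
    rows.append((cv2.resize(im,(290,290)),cv2.resize(im2,(290,290))))
pic=np.vstack([np.hstack([rows[0][1],rows[2][0]]),np.hstack([rows[1][1],rows[3][0]])])
cv2.imwrite("pics/t4.png",pic[:,:,::-1])
E
```

```text
t0 top line centroid 0.0014 -0.0042 angle ccw from right 18.8
t0 side line centroid 0.0012 -0.0055 angle ccw from right 12.7
t1 top line centroid -0.0114 0.0033 angle ccw from right -106.3
t1 side line centroid -0.003 -0.0034 angle ccw from right -40.9
```

View pics/t4.png

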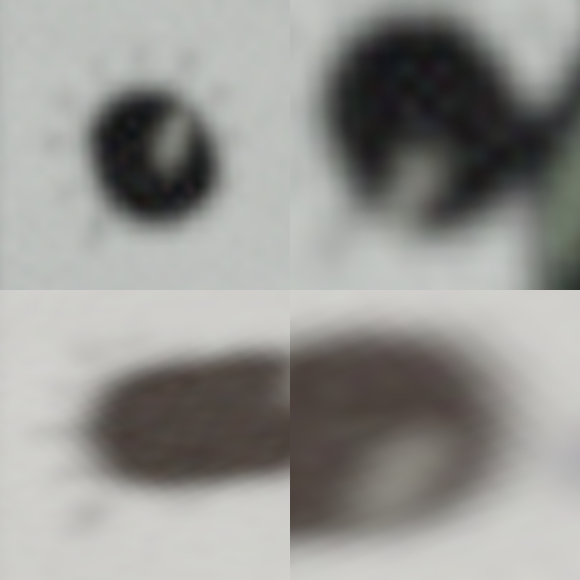

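Request:
{"fn": "play_rows", "kwargs": {
  "plan": [
    [[-1, 0, 0], [0, 0, 0], -1],
    [[-1, 0, 0], [0, 0, 0], -1],
    [[-1, 0, 0], [0, 0, 0], -1],
    [[-1, 0, 0], [0, 0, 0], -1],
    [[-1, 0, 0], [0, 0, 0], -1],
    [[-1, 0, 0], [0, 0, 0], -1],
    [[0, 0, 0], [0, 0, 0], -1]
  ]
}}

```text
clock: 16.55
position: [0.5988, -0.353, 0.2413]
tool_rot: [2.769, 0.062, 1.723]
force: [-0.4, -0.5, -0.1]
grip_width: 0.0855
finger_force: 0.0
```

```bash
cat > ang.py <<'E'
from h import *
from workcell import grab_frame
f0={c:dict(np.load(c+"0.npz")) for c in("top","side")}
f1={c:grab_frame(c) for c in("top","side")}
def topim(f,K,h,half,n=161):
    g=np.linspace(half,-half,n);U,V=np.meshgrid(g,g,indexing="ij")
    P=C+np.stack([U+K[0],V+K[1],np.full_like(U,h)],-1)@B.T
    m=(P@f["R"].T+f["t"])@f["camera_matrix"].T
    return cv2.remap(f["pixels"],(m[...,0]/m[...,2]).astype(np.float32),(m[...,1]/m[...,2]).astype(np.float32),cv2.INTER_CUBIC).mean(-1),U,V
def model(c,a,du,dv,gain,bg,U,V,sig,L0):
    # rendered knob top with line at angle a (ccw from up): coordinates up=U, left=V
    x=U-du;y=V-dv
    al=x*np.cos(a)+y*np.sin(a);ac=-x*np.sin(a)+y*np.cos(a)
    im=((al>L0)&(al<.021)&(abs(ac)<.002)).astype(float)
    return cv2.GaussianBlur(im,(0,0),sig)
K=np.array([.001,.0345])
for nm,f in(("before",f0),("now",f1)):
  for c in("top","side"):
    g,U,V=topim(f[c],K,.034,.045)
    dark=g<110
    n,lab,st,cen=cv2.connectedComponentsWithStats(dark.astype(np.uint8))
    i=lab[80,80] or 1+np.argmax(st[1:,4])
    hull=cv2.convexHull(np.argwhere(lab==i)[:,::-1].astype(np.int32))
    mk=cv2.fillPoly(np.zeros(g.shape,np.uint8),[hull],1)>0
    res=[]
    for a in np.arange(0,360,3):
      for du in np.arange(-.004,.009,.002):
        for dv in np.arange(-.004,.009,.002):
          if c=="side":continue
          im=model(c,np.radians(a),du,dv,1,0,U,V,3.,.004)
          ins=np.hypot(U-du,V-dv)<.018
          res.append((np.corrcoef(im[ins],g[ins])[0,1],a,du,dv))
    if res:
        res.sort(reverse=True);print(nm,c,"best line fits",[tuple(np.round(r,3)) for r in res[:4]])
    m=mk;print(nm,c,"disc centroid",U[m].mean().round(4),V[m].mean().round(4),"ext",np.ptp(U[m]).round(3),np.ptp(V[m]).round(3))
k=cv2.INTER_CUBIC
out=[]
for f in(f0,f1):
    out.append(np.hstack([cv2.resize(f["top"]["pixels"][155:183,293:321],(290,290),interpolation=k),cv2.resize(f["side"]["pixels"][145:175,243:273],(290,290),interpolation=k)]))
import sys;cv2.imwrite(sys.argv[1],np.vstack(out)[:,:,::-1])
E
python3 ang.py pics/t5.png
```

```text
before top best line fits [(np.float64(0.759), np.float64(330.0), np.float64(0.002), np.float64(0.0)), (np.float64(0.759), np.float64(324.0), np.float64(0.002), np.float64(0.002)), (np.float64(0.758), np.float64(333.0), np.float64(0.002), np.float64(0.0)), (np.float64(0.756), np.float64(321.0), np.float64(0.002), np.float64(0.002))]
before top disc centroid 0.0044 0.0021 ext 0.044 0.043
before side disc centroid -0.0014 0.0201 ext 0.042 0.056
now top best line fits [(np.float64(0.799), np.float64(168.0), np.float64(0.004), np.float64(0.002)), (np.float64(0.793), np.float64(165.0), np.float64(0.004), np.float64(0.002)), (np.float64(0.788), np.float64(171.0), np.float64(0.004), np.float64(0.002)), (np.float64(0.784), np.float64(156.0), np.float64(0.002), np.float64(0.0))]
now top disc centroid 0.0048 0.0018 ext 0.044 0.043
now side disc centroid -0.0002 0.0195 ext 0.042 0.056
```

View pics/t5.png

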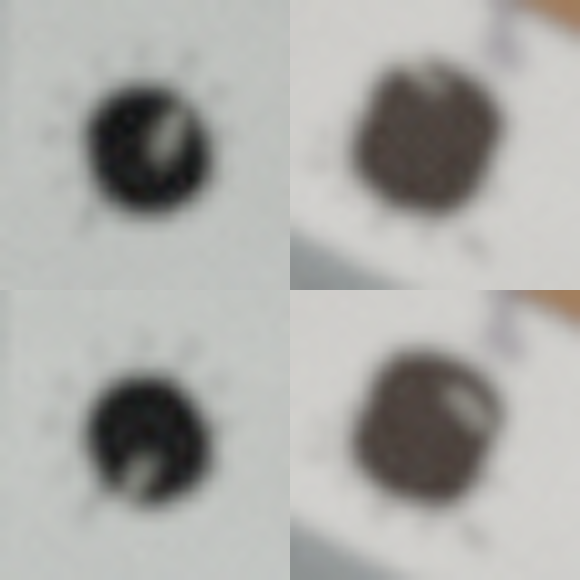

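The side views don't settle whether the line is on the mark, and the wrist moment never rose at the stop. I'll re-grasp and turn on until the torque clearly shows the stop.

```bash
python3 -c "
from h import *
need((.001,.033,.12),1.5)"
```

```text
t 16.65 pos [ 0.5991 -0.3508  0.2411] face [ 0.0822 -0.1343  0.1551] rot rel face [ 7.000e-03 -1.000e-03  1.736e+00] q [ 0.06  0.61  0.72  1.73 -0.9   0.8   1.39]
F [ 0.3 -0.7 -0.3] M [ 0.04  0.37 -0.05] w 0.0852 ff 0.0
turn units [-0.05 -0.    1.57] shift units now-frame [ 7.13 -2.1   1.43] target-frame [ 6.45 -3.71  1.4 ]
```

Request:
{"fn": "play_rows", "kwargs": {
  "plan": [
    [[0, 0, 0], [-0.02, 0, 0.8], -1],
    [[0, 0, 0], [-0.02, 0, 0.8], -1],
    [[0.9, -0.53, 0.1], [0, 0, 0], -1],
    [[0.9, -0.53, 0.1], [0, 0, 0], -1],
    [[0.9, -0.53, 0.1], [0, 0, 0], -1],
    [[0.9, -0.53, 0.1], [0, 0, 0], -1],
    [[0.9, -0.53, 0.1], [0, 0, 0], -1],
    [[0.9, -0.53, 0.1], [0, 0, 0], -1],
    [[0.9, -0.53, 0.1], [0, 0, 0], -1],
    [[0, 0, 0.5], [0, 0, 0], -1],
    [[0, 0, 0], [0, 0, 0], -1],
    [[0, 0, 0], [0, 0, 0], -1]
  ]
}}

```text
clock: 18.15
position: [0.5358, -0.1869, 0.1838]
tool_rot: [2.759, -0.029, 1.5]
force: [-0.3, -0.1, -0.0]
grip_width: 0.0852
finger_force: 0.0
```

```bash
python3 -c "
from h import *
need((.001,.033,.026),1.5)"
```

```text
t 18.15 pos [ 0.5358 -0.1869  0.1838] face [0.0021 0.0296 0.1257] rot rel face [ 1.000e-03 -0.000e+00  1.495e+00] q [-0.23  0.48  0.69  2.13 -1.09  0.49  1.22]
F [-0.3 -0.1 -0. ] M [0.01 0.38 0.01] w 0.0852 ff 0.0
turn units [-0.   -0.   -0.04] shift units now-frame [ 0.13 -0.05  3.99] target-frame [ 0.13 -0.05  3.99]
```

Request:
{"fn": "play_rows", "kwargs": {
  "plan": [
    [[0.13, -0.05, 0.6], [0, 0, 0], -1],
    [[0, 0, 0.6], [0, 0, 0], -1],
    [[0, 0, 0.6], [0, 0, 0], -1],
    [[0, 0, 0.6], [0, 0, 0], -1],
    [[0, 0, 0.6], [0, 0, 0], -1],
    [[0, 0, 0.6], [0, 0, 0], -1],
    [[0, 0, 0.4], [0, 0, 0], -1],
    [[0, 0, 0], [0, 0, 0], -1],
    [[0, 0, 0], [0, 0, 0], -1]
  ]
}}

```text
clock: 19.27
position: [0.5723, -0.1838, 0.0909]
tool_rot: [2.759, -0.028, 1.5]
force: [0.3, 0.2, 0.1]
grip_width: 0.0856
finger_force: 0.0
```

```bash
python3 -c "
from h import *
need((.001,.033,.026),1.5)"
```

```text
t 19.27 pos [ 0.5723 -0.1838  0.0909] face [0.0011 0.0327 0.0258] rot rel face [1.000e-03 0.000e+00 1.494e+00] q [ 0.1   0.61  0.21  2.09 -1.24  0.23  1.37]
F [0.3 0.2 0.1] M [-0.02  0.39  0.01] w 0.0856 ff 0.0
turn units [-0.    0.   -0.04] shift units now-frame [ 0.01 -0.   -0.01] target-frame [ 0.01 -0.   -0.01]
```

Request:
{"fn": "play_rows", "kwargs": {
  "plan": [
    [[0, 0, 0], [0, 0, 0], 1],
    [[0, 0, 0], [0, 0, 0], 1],
    [[0, 0, 0], [0, 0, 0], 1],
    [[0, 0, 0], [0, 0, 0], 1],
    [[0, 0, 0], [0, 0, 0], 1],
    [[0, 0, 0], [0, 0, 0], 1],
    [[0, 0, 0], [0, 0, 0], 1]
  ],
  "newtons": 70
}}

```text
clock: 20.15
position: [0.5728, -0.1835, 0.0912]
tool_rot: [2.758, -0.029, 1.5]
force: [-3.8, 1.7, 12.7]
grip_width: 0.042
finger_force: 68.8
```

```bash
python3 -c "
from h import *
need((.001,.033,.026),1.5)"
```

```text
t 20.15 pos [ 0.5728 -0.1835  0.0912] face [0.0017 0.033  0.026 ] rot rel face [-1.000e-03 -0.000e+00  1.494e+00] q [ 0.1   0.61  0.21  2.09 -1.24  0.23  1.37]
F [-3.8  1.7 12.7] M [0.33 0.23 0.18] w 0.042 ff 68.8
turn units [ 0.   -0.   -0.04] shift units now-frame [-0.   -0.03 -0.  ] target-frame [-0.   -0.03 -0.  ]
```

Request:
{"fn": "play_rows", "kwargs": {
  "plan": [
    [[0, 0, 0], [0, 0, -0.5], 1],
    [[0, 0, 0], [0, 0, -0.5], 1],
    [[0, 0, 0], [0, 0, 0], 1]
  ]
}}

```text
clock: 20.52
position: [0.5729, -0.1834, 0.0911]
tool_rot: [2.758, 0.028, 1.641]
force: [-1.6, 1.2, 10.5]
grip_width: 0.0423
finger_force: 71.9
```

```bash
python3 -c "
from h import *
need((.001,.033,.026),1.644)"
```

```text
t 20.52 pos [ 0.5729 -0.1834  0.0911] face [0.0017 0.0331 0.0258] rot rel face [-1.000e-03 -0.000e+00  1.646e+00] q [ 0.13  0.61  0.18  2.08 -1.21  0.21  1.49]
F [-1.6  1.2 10.5] M [ 0.34 -0.03  0.28] w 0.0423 ff 71.9
turn units [ 0.   -0.    0.01] shift units now-frame [-0.   -0.03 -0.01] target-frame [-0.   -0.03 -0.01]
```

Request:
{"fn": "play_rows", "kwargs": {
  "plan": [
    [[0, 0, 0], [0, 0, -0.5], 1],
    [[0, 0, 0], [0, 0, -0.5], 1],
    [[0, 0, 0], [0, 0, 0], 1]
  ]
}}

```text
clock: 20.9
position: [0.5731, -0.1844, 0.0911]
tool_rot: [2.766, 0.085, 1.778]
force: [3.5, -3.7, 5.0]
grip_width: 0.0417
finger_force: 71.6
```

```bash
python3 -c "
from h import *
need((.001,.033,.026),1.794)"
```

```text
t 20.9 pos [ 0.5731 -0.1844  0.0911] face [0.0019 0.0321 0.0257] rot rel face [-0.     0.002  1.794] q [ 0.14  0.61  0.16  2.08 -1.17  0.2   1.61]
F [ 3.5 -3.7  5. ] M [-0.85 -0.81 -0.19] w 0.0417 ff 71.6
turn units [0.   0.01 0.  ] shift units now-frame [ 0.04 -0.03 -0.01] target-frame [ 0.04 -0.03 -0.01]
```

Request:
{"fn": "play_rows", "kwargs": {
  "plan": [
    [[0, 0, 0], [0, 0, -0.5], 1],
    [[0, 0, 0], [0, 0, -0.5], 1],
    [[0, 0, 0], [0, 0, 0], 1]
  ]
}}

```text
clock: 21.28
position: [0.5726, -0.1825, 0.0908]
tool_rot: [2.782, 0.136, 1.921]
force: [-2.0, 4.0, 10.6]
grip_width: 0.042
finger_force: 72.7
```

```bash
python3 -c "
from h import *
need((.001,.033,.026),1.944)"
```

```text
t 21.27 pos [ 0.5726 -0.1825  0.0908] face [0.0013 0.034  0.0256] rot rel face [-0.    -0.002  1.945] q [ 0.16  0.61  0.14  2.08 -1.13  0.19  1.73]
F [-2.   4.  10.6] M [0.69 0.17 0.42] w 0.042 ff 72.7
turn units [ 0.   -0.01  0.01] shift units now-frame [-0.03 -0.02 -0.01] target-frame [-0.03 -0.02 -0.01]
```

Request:
{"fn": "play_rows", "kwargs": {
  "plan": [
    [[0, 0, 0], [0, 0, 0], -1],
    [[0, 0, 0], [0, 0, 0], -1],
    [[0, 0, 0], [0, 0, 0], -1],
    [[0, 0, 0], [0, 0, 0], -1],
    [[0, 0, -0.8], [0, 0, 0], -1],
    [[0, 0, -0.8], [0, 0, 0], -1],
    [[0, 0, -0.8], [0, 0, 0], -1],
    [[0, 0, -0.8], [0, 0, 0], -1],
    [[0, 0, -0.8], [0, 0, 0], -1],
    [[-0.9, 0, -0.2], [0, 0, 1], 1],
    [[-0.9, 0, -0.2], [0, 0, 1], 1],
    [[-0.9, 0, 0], [0, 0, 1], 1],
    [[0, 0, 0], [0, 0, 1], 1],
    [[0, 0, 0], [0, 0, 1], 1],
    [[0, 0, 0], [0, 0, 1], 1],
    [[0, 0, 0], [0, 0, 1], 1],
    [[0, 0, 0], [0, 0, 1], 1],
    [[0, 0, 0], [0, 0, 1], 1],
    [[0, 0, 0], [0, 0, 1], 1],
    [[0, 0, 0], [0, 0, 1], 1]
  ]
}}

```text
clock: 23.78
position: [0.545, -0.2488, 0.1979]
tool_rot: [3.027, -0.366, 0.31]
force: [-0.5, 0.8, 0.0]
grip_width: 0.0002
finger_force: 0.0
```

```bash
python3 ang.py pics/t6.png; python3 -c "
from h import *
need((.04,-.058,.14),0)"
```

```text
before top best line fits [(np.float64(0.759), np.float64(330.0), np.float64(0.002), np.float64(0.0)), (np.float64(0.759), np.float64(324.0), np.float64(0.002), np.float64(0.002)), (np.float64(0.758), np.float64(333.0), np.float64(0.002), np.float64(0.0)), (np.float64(0.756), np.float64(321.0), np.float64(0.002), np.float64(0.002))]
before top disc centroid 0.0044 0.0021 ext 0.044 0.043
before side disc centroid -0.0014 0.0201 ext 0.042 0.056
now top best line fits [(np.float64(0.794), np.float64(168.0), np.float64(0.004), np.float64(0.002)), (np.float64(0.788), np.float64(165.0), np.float64(0.004), np.float64(0.002)), (np.float64(0.784), np.float64(171.0), np.float64(0.004), np.float64(0.002)), (np.float64(0.783), np.float64(156.0), np.float64(0.002), np.float64(0.0))]
now top disc centroid 0.0048 0.0018 ext 0.044 0.043
now side disc centroid -0.0001 0.0195 ext 0.042 0.056
t 23.88 pos [ 0.545  -0.2487  0.1977] face [ 0.0157 -0.0322  0.1351] rot rel face [0.001 0.001 0.292] q [-0.22  0.59  0.89  2.03 -1.16  0.69  0.15]
F [-0.8  0.7  0.4] M [-0.03  0.38  0.02] w 0.0004 ff 0.0
turn units [-0.    0.01  1.95] shift units now-frame [ 0.63  1.27 -0.2 ] target-frame [ 0.97  1.03 -0.19]
```

View pics/t6.png

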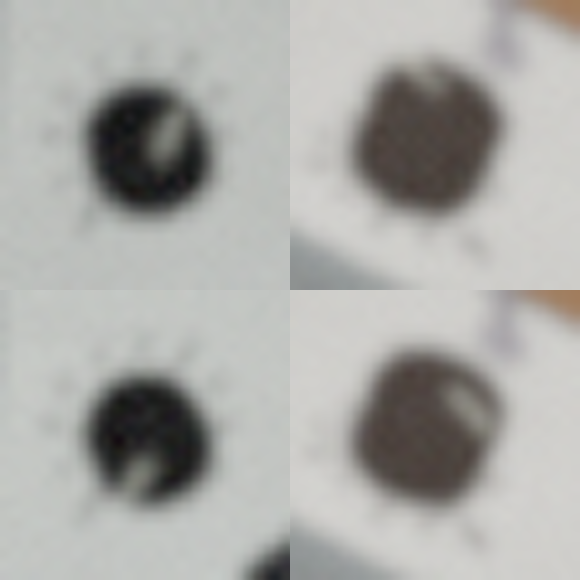

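The line didn't move while the jaws turned another 0.45 rad, so they slipped with the knob against its stop. The toggle is still on. Next I'll flip the switch.

Request:
{"fn": "play_rows", "kwargs": {
  "plan": [
    [[0, 0, 0], [0, 0, 1], 1],
    [[0, 0, 0], [0, 0, 0.95], 1],
    [[0.5, 0.5, 0], [0, 0, 0], 1],
    [[0.5, 0.5, 0], [0, 0, 0], 1],
    [[0, 0, 0.7], [0, 0, 0], 1],
    [[0, 0, 0.7], [0, 0, 0], 1],
    [[0, 0, 0], [0, 0, 0], 1],
    [[0, 0, 0], [0, 0, 0], 1]
  ]
}}

```text
clock: 24.88
position: [0.5811, -0.2741, 0.1754]
tool_rot: [3.14, -0.383, 0.003]
force: [0.4, -0.8, 0.0]
grip_width: 0.0001
finger_force: 0.0
```

```bash
python3 -c "
from h import *
need((.038,-.058,.026),0)"
```

```text
t 24.88 pos [ 0.5811 -0.2741  0.1754] face [ 0.0409 -0.0576  0.1009] rot rel face [-0.     0.001  0.003] q [-0.15  0.68  0.85  1.94 -1.22  0.72 -0.11]
F [ 0.4 -0.8  0. ] M [-0.04  0.4  -0.01] w 0.0001 ff 0.0
turn units [0.   0.   0.02] shift units now-frame [-0.11  0.01  3.  ] target-frame [-0.12  0.01  3.  ]
```

Request:
{"fn": "play_rows", "kwargs": {
  "plan": [
    [[0, 0, 0.6], [0, 0, 0], 1],
    [[0, 0, 0.6], [0, 0, 0], 1],
    [[0, 0, 0.6], [0, 0, 0], 1],
    [[0, 0, 0.6], [0, 0, 0], 1],
    [[0, 0, 0.5], [0, 0, 0], 1],
    [[0, 0, 0], [0, 0, 0], 1],
    [[0, 0, 0], [0, 0, 0], 1]
  ]
}}

```text
clock: 25.75
position: [0.6084, -0.2741, 0.1084]
tool_rot: [3.14, -0.384, 0.002]
force: [0.4, 0.2, -0.0]
grip_width: 0.0004
finger_force: 0.0
```

```bash
python3 -c "
from h import *
need((.005,-.058,.028),0)"
```

```text
t 25.75 pos [ 0.6084 -0.2741  0.1084] face [ 0.041  -0.0576  0.0286] rot rel face [-0.     0.     0.002] q [ 0.02  0.73  0.56  1.91 -1.24  0.54 -0.09]
F [ 0.4  0.2 -0. ] M [ 0.02  0.42 -0.05] w 0.0004 ff 0.0
turn units [0.   0.   0.01] shift units now-frame [-1.44  0.01  0.02] target-frame [-1.44  0.02  0.02]
```

Request:
{"fn": "play_rows", "kwargs": {
  "plan": [
    [[-0.25, 0, 0], [0, 0, 0], 1],
    [[-0.25, 0, 0], [0, 0, 0], 1],
    [[-0.25, 0, 0], [0, 0, 0], 1],
    [[-0.25, 0, 0], [0, 0, 0], 1],
    [[-0.2, 0, 0], [0, 0, 0], 1],
    [[-0.1, 0, 0], [0, 0, 0], 1],
    [[0, 0, 0], [0, 0, 0], 1],
    [[0, 0, 0], [0, 0, 0], 1]
  ]
}}

```text
clock: 26.75
position: [0.5789, -0.2739, 0.0958]
tool_rot: [3.141, -0.384, 0.002]
force: [5.9, -0.8, 4.6]
grip_width: -0.0002
finger_force: 3.5
```

```bash
python3 -c "
from h import *
need((.005,-.058,.028),0)"
```

```text
t 26.75 pos [ 0.5789 -0.2739  0.0958] face [ 0.009  -0.0574  0.0279] rot rel face [ 0.    -0.     0.002] q [ 0.13  0.69  0.42  1.97 -1.25  0.44 -0.02]
F [ 5.9 -0.8  4.6] M [-0.14 -1.13  0.01] w -0.0002 ff 3.5
turn units [-0.   -0.    0.01] shift units now-frame [-0.16  0.02 -0.  ] target-frame [-0.16  0.02 -0.  ]
```

Request:
{"fn": "play_rows", "kwargs": {
  "plan": [
    [[-0.06, 0, 0], [0, 0, 0], 1],
    [[-0.06, 0, 0], [0, 0, 0], 1],
    [[0, 0, 0], [0, 0, 0], 1],
    [[0, 0, 0], [0, 0, 0], 1]
  ]
}}

```text
clock: 27.25
position: [0.5781, -0.2738, 0.0957]
tool_rot: [3.14, -0.387, 0.003]
force: [17.1, -1.6, 5.2]
grip_width: 0.0
finger_force: 7.9
```

Request:
{"fn": "play_rows", "kwargs": {
  "plan": [
    [[-0.04, 0, 0], [0, 0, 0], 1],
    [[0, 0, 0], [0, 0, 0], 1]
  ]
}}

```text
clock: 27.5
position: [0.5778, -0.2738, 0.0957]
tool_rot: [3.14, -0.388, 0.003]
force: [20.9, -2.1, 5.3]
grip_width: -0.0001
finger_force: 9.4
```

Request:
{"fn": "play_rows", "kwargs": {
  "plan": [
    [[-0.04, 0, 0], [0, 0, 0], 1],
    [[0, 0, 0], [0, 0, 0], 1]
  ]
}}

```text
clock: 27.75
position: [0.5776, -0.2738, 0.0957]
tool_rot: [3.14, -0.389, 0.004]
force: [26.3, -1.7, 6.1]
grip_width: 0.0
finger_force: 10.9
```

Request:
{"fn": "play_rows", "kwargs": {
  "plan": [
    [[0.4, 0, 0], [0, 0, 0], 1],
    [[0.4, 0, 0], [0, 0, 0], 1],
    [[0, 0, -0.8], [0, 0, 0], 1],
    [[0, 0, -0.8], [0, 0, 0], 1],
    [[0, 0, -0.8], [0, 0, 0], 1],
    [[0, 0, -0.8], [0, 0, 0], 1],
    [[0, 0, -0.8], [0, 0, 0], 1],
    [[0, 0.9, -0.5], [0, 0, 0], 1],
    [[0, 0.9, -0.5], [0, 0, 0], 1],
    [[0, 0.9, 0], [0, 0, 0], 1],
    [[0, 0.9, 0], [0, 0, 0], 1],
    [[0, 0.9, 0], [0, 0, 0], 1],
    [[0, 0, 0], [0, 0, 0], 1]
  ]
}}

```text
clock: 29.38
position: [0.5449, -0.3878, 0.2166]
tool_rot: [3.14, -0.382, 0.0]
force: [-0.6, -0.7, 0.1]
grip_width: -0.0001
finger_force: 0.0
```

```bash
python3 - <<'E'
from h import *
from workcell import grab_frame
k=cv2.INTER_CUBIC;o=[]
for c in("top","side"):
    f=grab_frame(c);a=f["pixels"];X=cloud(f)
    o.append(cv2.resize(a[135:200,275:350] if c=="top" else a[128:200,218:301],(400,347),interpolation=k))
    l=(X-C)@B;t=(f["depth"]>0)&(l[...,2]>.012)&(l[...,2]<.045)&(abs(l[...,1]+.058)<.015)&(abs(l[...,0])<.03)
    print(c,t.sum(),l[t].mean(0).round(4))
    for n in range(1):
        d=np.abs(f["depth"]-dict(np.load(c+"0.npz"))["depth"])
cv2.imwrite("pics/t7.png",np.hstack(o)[:,:,::-1])
E
```

```text
top 15 [-0.0077 -0.0573  0.0262]
side 16 [-0.0068 -0.0583  0.0233]
```

View pics/t7.png

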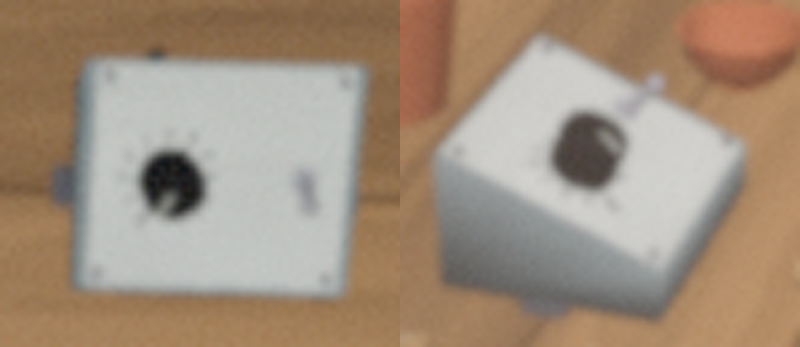

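The toggle (crop px 305,192) now leans down the slope. The knob line points lower left at the long mark.

```bash
python3 -c "
from workcell import bot
print(bot.job_done())"
```

```text
the job is handed in; nothing more can be done
None
```

I turned the large knob anticlockwise to its end stop, then flipped the same box's switch off and handed the job in at about 29 s. The hand-in returned no verdict, and I took no closing measurement of the other box or the loose things, though nothing I did went near them.

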